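# Weigh two parts pots and pour out the full one

## Task

Two identical closed blue parts pots stand on two black mats, and only one of them holds steel bearing balls. Lift each pot in turn, upright and clear of its mat, to feel its weight, setting the first back on its mat before you lift the second and tipping neither until you have felt both; then, without tipping the light one first, pour all the balls from the heavy pot into the red tray, and leave both pots standing upright, each on a mat or on the bench.

Things in the scene. Friction and masses are not known exactly. Their poses are not given: they have to be found in the camera images.
- pot_a: Closed blue pot, 108 mm long (x), 60 wide (y), 72 high, 0.12 to 0.18 kg empty. Origin: underside, mid-width, 56 mm behind the front face; x runs front to back, z up. Front (-x) is toward the robot: mouth from 27 mm up to the roof under a light black flap, hinged at the top, that swings out by itself when the pot leans forward. Grip across the flat sides (60 mm), 45 to 50 mm up, at the origin.
- pot_b: The other pot, same size, look and axes as pot_a. Either one holds three loose 24 mm steel balls (0.17 kg: 1.7 N more to lift), the other none. Inside, a ramp climbs at 25 degrees from the floor to the sill of the mouth: tipped forward (roof toward the front, so that fingers holding it from above swing away from the robot) 45 to 60 degrees it empties within 2 s over its front edge; below 20 degrees nothing comes out.
- tray: Open red tray fixed to the bench: 200 mm long (x), 170 wide (y), 45 high, walls and floor 4 mm. Origin: centre of its underside. To its left (+y) stands a fixed grey-brown ribbed drum 70 mm high, within x 0.46 to 0.60, y 0.06 to 0.19: carry pots past it on the robot's side, at x 0.38, or well above it.
- mats: Two fixed black rubber mats, 240 (x) by 200 (y) mm and 5 mm thick, one on the left, one on the right; their centres lie 350 mm to the left (+y) and 320 mm to the right of the origin, which is on the bench top. One pot stands on each mat.

How it is judged (in metres and radians):
On the way, in this order (a step that is already met when the one before it is completed fails the run):
1. the light pot is lifted upright clear of its mat (more than 20 mm, within 20 degrees of upright) while the loaded one stands on its mat (((height (world z) of pot_a above 0.025 m and angle between pot_a's own z axis and vertical below 0.35 rad and contact force between pot_b and mats above 2.3 N) or (height (world z) of pot_b above 0.025 m and angle between pot_b's own z axis and vertical below 0.35 rad and contact force between pot_a and mats above 2.3 N))), for 0.2 s.
2. a pot is tipped past 35 degrees above the bench, over the tray (((angle between pot_a's own z axis and vertical above 0.61 rad and height (world z) of pot_a above 0.03 m and horizontal distance between pot_a and tray below 0.2 m) or (angle between pot_b's own z axis and vertical above 0.61 rad and height (world z) of pot_b above 0.03 m and horizontal distance between pot_b and tray below 0.2 m))), for 0.2 s.
At the end, for the whole second after the job is handed in: All three balls lie in the tray (it bears more than 1.4 N, nothing else being in it), and both pots stand released and at rest on the mats or the bench, within 10 degrees of upright, outside the tray (contact force between tray and anything else above 1.4 N and angle between each of pot_a, pot_b's own z axis and vertical below 0.17 rad and height (world z) of pot_a between -0.01 and 0.015 m and horizontal distance between each of pot_a, pot_b and tray above 0.125 m and linear speed of each of pot_a, pot_b below 0.02 m/s and contact force between each of pot_a, pot_b and tray below 0.1 N and height (world z) of pot_b between -0.01 and 0.015 m); the robot touches nothing.
It fails at once if the light pot is tipped more than 35 degrees while the loaded one still stands on its mat ((angle between pot_a's own z axis and vertical above 0.61 rad and contact force between pot_b and mats above 2.3 N) or (angle between pot_b's own z axis and vertical above 0.61 rad and contact force between pot_a and mats above 2.3 N)).
It also fails if it takes over 72 s, if anything falls off the work surface, if the arm or the gripper's body presses on something with over 40 N, if the wrist force passes 120 N, or if a joint passes its speed limit or range.

## Robot

A 6-joint arm with a two-finger parallel gripper is mounted at the origin on a cart in front of the work surface, level with it; the furniture and walls round the work are solid. World frame = base frame: x ahead of the robot, y to its left, z up, the work surface at z = 0. Lengths are in m, angles in degrees, forces in N, time in s.
With the tool pointing down it reaches from about 0.4 to 0.825 m from the base axis. Payload 7 kg.
Tool frame: the origin (TCP) lies between the finger pads; the fingertips stand 22 mm ahead of it and the grasp point (between the pads) lies 3 mm ahead of it; z points along the fingers, y is the line along which they close (so a half turn about z gives the same grasp; the last joint's range is limited). The gripper opens to 88 mm and grips with 3 to 60 N. Pads are 19 mm wide; open, the fingers measure 130 mm over their backs; the gripper's body (78 mm by 193 mm) begins 47 mm behind the grasp point.
Start: joints at [80.793, 20.546, 0.682, 0, -70.136, -16.507], TCP at [0.293, 0.608, 0.228] pointing down, gripper open.
Joint ranges: [-176.03, 176.03], [-82.01, 121.73], [-58.28, 71.71], [-173.87, 95.51], [-174.79, -0.11], [-173.66, 173.66]. Speed limits (degrees/s): [136.94, 136.94, 172.46, 180, 180, 180].

## Interface

Orientations are given as [roll, pitch, yaw] about the fixed x, y, z axes, in that order (R = Rz(yaw) Ry(pitch) Rx(roll)).
In Python, from plant import ctrl gives the robot as it stands.
- The arm moves only by the tool apply_moves, never from a script. Its argument "targets" is a list of rows, each an object with "travel": the shift along the tool's x, y, z in mm, a list of three; "roll": the turn about the tool's z in degrees; "jaw": the finger opening in mm, from 0 to 87.6. In form: [{"travel": [tx, ty, tz], "roll": roll, "jaw": jaw}, ...]. A call has 1 to 10 rows; each row shifts and turns the commanded pose from where the row before left it, along the tool's axes as they then stand; what a row does not reach is not made up. A row lasts 1/10 s, in which the tool goes at most 50 mm and 8.59 degrees, less where a joint would pass 70% of its speed; a pose out of reach is approached as far as the arm can. A call with a gripper value outside its range is refused whole. The fingers move at their own pace and stop on an object; the grip force is fixed at half the most. Time passes only in rows, so rows that do not move let the fingers close. It gives the time, the measured TCP pose, the force, the opening and the grip force at its end, in the units of the state.
- ctrl.get_obs(): the state, without advancing time (a new reading comes with each control period).
- ctrl.snapshot(name): name is "side" or "top" or "wrist"; returns the picture (384x512x3 uint8, red, green, blue); there is no depth.
- ctrl.calibration(name): a dict with "K" (3x3 intrinsics, pixels), "extrinsics" (4x4, takes a point from camera to world coordinates); the wrist camera has in their place "hand_eye" (4x4, takes a point from camera to tool coordinates, whose origin is the TCP and whose axes are the flange's). Camera axes: x right, y down, z forward; pixel columns grow to the right and rows downward; lengths in m; the calibration is good to about 2 mm. A picture is of the moment at which its call begins: read the wrist's pose just before it. calibration takes no time and is no camera call.
- ctrl.close_job(): hands the job in; it is judged then, once.
The state is a dict: "clock": time; "joint_pos": joint angles; "qvel": joint speeds; "tau": joint torques, N m; "tool_pos": TCP position; "orientation": TCP orientation; "force": force on the tool from outside, world axes, zero at the start; "moment": the same for the moment, N m; "opening": finger opening in m; "gripper_force": force on a finger pad.
Only numpy, scipy, OpenCV 4.12 (cv2) and the standard library are available. Lean on these libraries where they do the work, as an engineer would, in place of code of your own. Each camera call takes 0.05 s, during which the arm holds its last target. There are 200 camera calls.

## Working session

There is one attempt and no reset: what is moved stays moved. The work goes in short steps, Python scripts to look and compute and a tool call to move; the robot and the scene stay as the last step left them, time stands still between calls to the robot, and variables do not carry over. Pictures are saved under pics/ and viewed, at most 11 in all, crops included, and the job is handed in when it is done.

Besides the shell and the picture viewer there is one more tool, called after ">>>" as a command line: name --argument value ..., lists and objects as JSON in quotes. apply_moves: Moves the arm, as the interface text tells. Its arguments: {"type":"object","properties":{"targets":{"type":"array","items":{"type":"object","properties":{"travel":{"type":"array","items":{"type":"number"}},"roll":{"type":"number"},"jaw":{"type":"number"}}}}},"required":["targets"]}

```bash
mkdir -p pics; ls; python3 - <<'E'
from plant import ctrl
import cv2,numpy as np
np.set_printoptions(precision=4,suppress=True)
o=ctrl.get_obs();print(o)
for n in("top","side"):
    im=ctrl.snapshot(n);cv2.imwrite(f"pics/{n}0.png",im[:,:,::-1]);c=ctrl.calibration(n);print(n,c)
print(ctrl.calibration("wrist"))
a=cv2.imread("pics/top0.png");b=cv2.imread("pics/side0.png")
cv2.imwrite("pics/both0.png",cv2.resize(np.vstack([a,b]),(400*1,600)))
E
```

```text
pics
{'clock': 0.0, 'joint_pos': array([ 80.7928,  20.5912,   0.6349,  -0.0212, -70.1357, -16.506 ]), 'qvel': array([ 0.0045,  0.0492,  0.0157, -0.0574,  0.0595,  0.0059]), 'tau': array([ -0.001 , -58.2723,  29.306 ,   6.9971,   0.0069,  -0.0002]), 'tool_pos': array([0.2927, 0.6077, 0.2268]), 'orientation': array([179.9061,  -0.007 , -25.7205]), 'force': array([0.1202, 0.0425, 0.412 ]), 'moment': array([ 0.0083,  0.0222, -0.0277]), 'gripper_force': 0.0, 'opening': 0.08743347146137193}
top {'K': array([[481.9599,   0.    , 254.4476],
       [  0.    , 481.9599, 198.1645],
       [  0.    ,   0.    ,   1.    ]]), 'extrinsics': array([[-0.03  , -0.9988,  0.0377,  0.4575],
       [-0.9995,  0.0298, -0.0035,  0.0103],
       [ 0.0023, -0.0378, -0.9993,  1.3328],
       [ 0.    ,  0.    ,  0.    ,  1.    ]])}
side {'K': array([[474.1249,   0.    , 258.2471],
       [  0.    , 474.1249, 185.5392],
       [  0.    ,   0.    ,   1.    ]]), 'extrinsics': array([[ 0.8659, -0.3451,  0.362 ,  0.0566],
       [-0.5   , -0.5825,  0.6409, -0.8287],
       [-0.0104, -0.7359, -0.677 ,  0.9072],
       [ 0.    ,  0.    ,  0.    ,  1.    ]])}
{'K': array([[311.3606,   0.    , 252.1519],
       [  0.    , 311.3606, 188.1782],
       [  0.    ,   0.    ,   1.    ]]), 'hand_eye': array([[-0.0001, -0.9693, -0.2458,  0.0655],
       [ 1.    , -0.0001,  0.0001, -0.0011],
       [-0.0001, -0.2458,  0.9693, -0.1584],
       [ 0.    ,  0.    ,  0.    ,  1.    ]])}
```

View pics/top0.png

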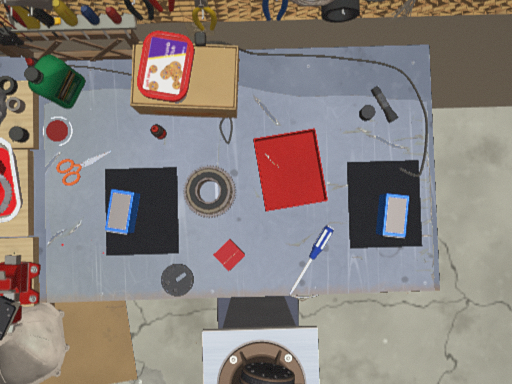

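View pics/side0.png

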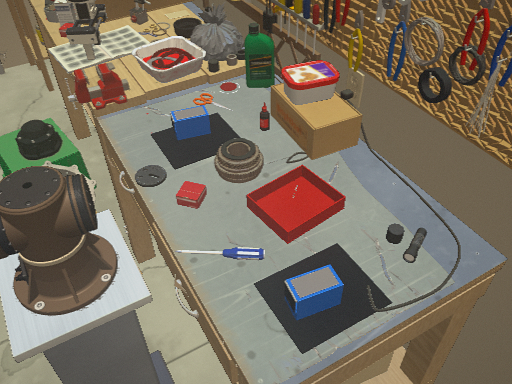

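The left pot's roof is at about (122,212) in the top view and the right pot's at (396,215). The tray is at (290,169) and the drum at (210,190). Next I'll measure the roofs and the tray.

```bash
cat > h.py <<'E'
import cv2,numpy as np
np.set_printoptions(precision=4,suppress=True)
from plant import ctrl
def ray(name,px,z):
    c=ctrl.calibration(name);T=c["extrinsics"];px=np.atleast_2d(px).astype(float)
    d=np.c_[px,np.ones(len(px))]@np.linalg.inv(c["K"]).T@T[:3,:3].T
    return T[:3,3]+d*((z-T[2,3])/d[:,2])[:,None]
def biggest(m,k=1):
    cs=cv2.findContours(m.astype(np.uint8),cv2.RETR_EXTERNAL,cv2.CHAIN_APPROX_NONE)[0]
    return sorted(cs,key=cv2.contourArea)[-k:]
def rect(P):
    (c,s,a)=cv2.minAreaRect((P[:,:2]*1000).astype(np.float32))
    if s[0]<s[1]: s=s[::-1];a+=90
    return np.array(c)/1000,np.array(s),(a+90)%180-90
E
python3 - <<'E'
from h import *
a=cv2.imread("pics/top0.png");h=cv2.cvtColor(a,cv2.COLOR_BGR2HSV)
blue=cv2.inRange(h,(100,120,90),(125,255,255))
for x0,x1 in((95,145),(370,420)):
    m=np.zeros_like(blue);m[180:245,x0:x1]=blue[180:245,x0:x1]
    c=biggest(m)[0];print("blue outer px",cv2.minAreaRect(c),"world@.077",rect(ray("top",c[:,0],.077)))
    f=m*0;cv2.drawContours(f,[c],-1,255,-1);g=cv2.erode(f,np.ones((3,3)))&~m
    c=biggest(g)[0];print("  grey",rect(ray("top",c[:,0],.077)))
red=cv2.inRange(h,(0,150,60),(8,255,255))|cv2.inRange(h,(172,150,60),(180,255,255))
m=red*0;m[120:220,245:335]=red[120:220,245:335];c=biggest(m)[0];print("tray",rect(ray("top",c[:,0],.045)),rect(ray("top",c[:,0],0)))
blk=cv2.inRange(h,(0,0,0),(180,90,50))
for x0,x1 in((95,185),(340,430)):
    m=blk*0;m[150:265,x0:x1]=blk[150:265,x0:x1];c=biggest(m)[0];print("mat",rect(ray("top",c[:,0],.005)))
big=np.hstack([cv2.resize(a[180:245,90:155],(390,390),interpolation=0),cv2.resize(a[180:245,365:430],(390,390),interpolation=0)])
cv2.imwrite("pics/crop.png",big)
E
```

```text
blue outer px ((121.77027130126953, 210.87838745117188), (29.756216049194336, 41.9217414855957), 9.462321281433105) world@.077 (array([0.4821, 0.3522]), array([109.1463,  77.6462]), -10.661956787109375)
  grey (array([0.4827, 0.3597]), array([93.2787, 47.9354]), -10.541038513183594)
blue outer px ((395.3483581542969, 214.3426971435547), (24.271127700805664, 41.66859817504883), 5.440331935882568) world@.077 (array([ 0.4515, -0.3599]), array([108.783 ,  63.3053]), -7.735954284667969)
  grey (array([ 0.4507, -0.3605]), array([94.1708, 48.4911]), -7.750022888183594)
tray (array([ 0.5811, -0.0918]), array([196.7945, 168.2295]), 7.966649055480957) (array([ 0.5854, -0.0954]), array([203.6713, 174.108 ]), 7.966648101806641)
mat (array([0.4819, 0.3177]), array([233.0234, 194.8255]), -0.01210784912109375)
mat (array([ 0.4816, -0.3511]), array([232.8938, 194.6974]), -0.06037139892578125)
```

View pics/crop.png

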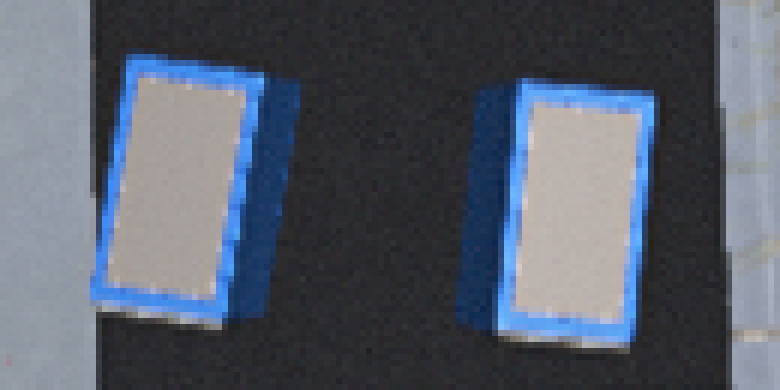

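The measured sizes match the spec: roof 109x63, tray 197x168, and mat centres 669 mm apart. The pots' x axes point at about -10.5 deg (left) and -7.7 deg (right). Now I'll move above the left pot.

>>> apply_moves --targets '[{"travel": [0, 0, 0], "roll": -7.6, "jaw": 87}, {"travel": [0, 0, 0], "roll": -7.6, "jaw": 87}, {"travel": [33, 30, 0], "roll": 0, "jaw": 87}, {"travel": [33, 30, 0], "roll": 0, "jaw": 87}, {"travel": [33, 30, 0], "roll": 0, "jaw": 87}, {"travel": [33, 30, 0], "roll": 0, "jaw": 87}, {"travel": [33, 30, 0], "roll": 0, "jaw": 87}, {"travel": [33, 30, 0], "roll": 0, "jaw": 87}, {"travel": [36, 30, 0], "roll": 0, "jaw": 87}, {"travel": [0, 0, 0], "roll": 0, "jaw": 87}]'

```text
clock: 1.1
tool_pos: [0.4869, 0.3548, 0.2275]
orientation: [179.9, 0.0, -10.8]
force: [0.1, 0.6, 0.5]
opening: 0.0869
gripper_force: 0.0
```

```bash
python3 - <<'E'
from h import *
from scipy.spatial.transform import Rotation as R
o=ctrl.get_obs();im=ctrl.snapshot("wrist")[:,:,::-1];cv2.imwrite("pics/w1.png",im)
print(o["clock"],o["tool_pos"],o["orientation"],o["force"],o["joint_pos"])
c=ctrl.calibration("wrist");T=np.eye(4);T[:3,:3]=R.from_euler("xyz",o["orientation"],degrees=True).as_matrix();T[:3,3]=o["tool_pos"];T=T@c["hand_eye"]
h=cv2.cvtColor(im,cv2.COLOR_BGR2HSV);m=cv2.inRange(h,(100,120,150),(125,255,255))
k=biggest(m)[0][:,0]
d=np.c_[k,np.ones(len(k))]@np.linalg.inv(c["K"]).T@T[:3,:3].T
P=T[:3,3]+d*((.077-T[2,3])/d[:,2])[:,None];print(rect(P),k.min(0),k.max(0))
E
```

```text
1.1 [0.4869 0.3548 0.2275] [179.928    0.0114 -10.769 ] [0.0706 0.6304 0.5375] [ 54.6627  13.8234  -8.852    0.0212 -67.3948  24.5601]
(array([0.4833, 0.3585]), array([108.4542,  60.6238]), -10.471878051757812) [219 126] [280 230]
```

View pics/w1.png

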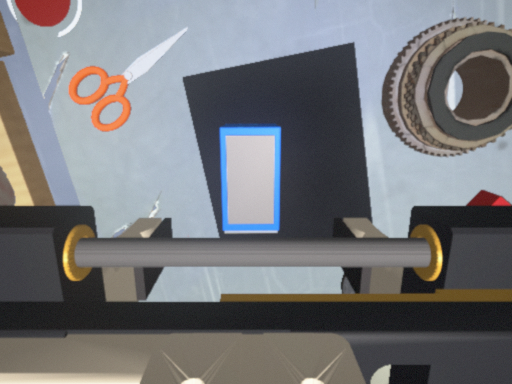

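The left pot's roof centre is (0.4833, 0.3585) with a 108x61 outline, so the measurement is good. I'll descend, grip and lift it.

The moves can't tilt the tool. To pour, I'll drive the pot's lower front edge against the outside of the tray's far wall, so it pivots forward between the pads.

>>> apply_moves --targets '[{"travel": [-2, -3, 43], "roll": 0, "jaw": 87}, {"travel": [0, 0, 43], "roll": 0, "jaw": 87}, {"travel": [0, 0, 43], "roll": 0, "jaw": 87}, {"travel": [0, 0, 30], "roll": 0, "jaw": 87}, {"travel": [0, 0, 13], "roll": 0, "jaw": 87}, {"travel": [0, 0, 0], "roll": 0, "jaw": 50}, {"travel": [0, 0, 0], "roll": 0, "jaw": 50}, {"travel": [0, 0, 0], "roll": 0, "jaw": 50}, {"travel": [0, 0, 0], "roll": 0, "jaw": 50}, {"travel": [0, 0, 0], "roll": 0, "jaw": 50}]'

```text
clock: 2.15
tool_pos: [0.4835, 0.3623, 0.0573]
orientation: [-179.9, -0.0, -10.5]
force: [-2.4, -2.6, 7.1]
opening: 0.0599
gripper_force: 30.0
```

>>> apply_moves --targets '[{"travel": [0, 0, 0], "roll": 0, "jaw": 50}, {"travel": [0, 0, -15], "roll": 0, "jaw": 50}, {"travel": [0, 0, -25], "roll": 0, "jaw": 50}, {"travel": [0, 0, -20], "roll": 0, "jaw": 50}, {"travel": [0, 0, 0], "roll": 0, "jaw": 50}, {"travel": [0, 0, 0], "roll": 0, "jaw": 50}, {"travel": [0, 0, 0], "roll": 0, "jaw": 50}, {"travel": [0, 0, 0], "roll": 0, "jaw": 50}, {"travel": [0, 0, 0], "roll": 0, "jaw": 50}]'

```text
clock: 3.05
tool_pos: [0.4829, 0.3619, 0.1148]
orientation: [179.9, 0.0, -10.5]
force: [0.0, -0.6, -3.1]
opening: 0.0595
gripper_force: 30.0
```

>>> apply_moves --targets '[{"travel": [0, 0, 0], "roll": 0, "jaw": 50}, {"travel": [0, 0, 0], "roll": 0, "jaw": 50}]'

```text
clock: 3.25
tool_pos: [0.4832, 0.3622, 0.1154]
orientation: [180.0, 0.0, -10.5]
force: [-0.0, 0.1, -2.6]
opening: 0.0601
gripper_force: 30.0
```

>>> apply_moves --targets '[{"travel": [0, 0, 0], "roll": 0, "jaw": 50}, {"travel": [0, 0, 0], "roll": 0, "jaw": 50}]'

```text
clock: 3.45
tool_pos: [0.4832, 0.3623, 0.1157]
orientation: [180.0, 0.0, -10.5]
force: [-0.4, -0.1, -3.1]
opening: 0.0595
gripper_force: 30.0
```

The left pot weighs about 3.3 N, so it's probably the heavy one. I'll set it back and lift the right one.

>>> apply_moves --targets '[{"travel": [0, 0, 30], "roll": 0, "jaw": 50}, {"travel": [0, 0, 20], "roll": 0, "jaw": 50}, {"travel": [0, 0, 6], "roll": 0, "jaw": 50}, {"travel": [0, 0, 3], "roll": 0, "jaw": 50}, {"travel": [0, 0, 0], "roll": 0, "jaw": 50}, {"travel": [0, 0, 0], "roll": 0, "jaw": 87}, {"travel": [0, 0, 0], "roll": 0, "jaw": 87}, {"travel": [0, 0, 0], "roll": 0, "jaw": 87}, {"travel": [0, 0, -20], "roll": 0, "jaw": 87}, {"travel": [0, 0, -50], "roll": 0, "jaw": 87}]'

```text
clock: 4.45
tool_pos: [0.4813, 0.3602, 0.1235]
orientation: [179.6, 0.2, -10.6]
force: [0.1, 1.5, 0.2]
opening: 0.0864
gripper_force: 0.0
```

>>> apply_moves --targets '[{"travel": [0, 0, -50], "roll": 0, "jaw": 87}, {"travel": [0, 0, -50], "roll": -2.8, "jaw": 87}, {"travel": [4.5, 48, 0], "roll": 0, "jaw": 87}, {"travel": [4.5, 48, 0], "roll": 0, "jaw": 87}, {"travel": [4.5, 48, 0], "roll": 0, "jaw": 87}, {"travel": [4.5, 48, 0], "roll": 0, "jaw": 87}, {"travel": [4.5, 48, 0], "roll": 0, "jaw": 87}, {"travel": [4.5, 48, 0], "roll": 0, "jaw": 87}, {"travel": [4.5, 48, 0], "roll": 0, "jaw": 87}, {"travel": [4.5, 48, 0], "roll": 0, "jaw": 87}]'

```text
clock: 5.45
tool_pos: [0.467, -0.0249, 0.2275]
orientation: [-180.0, -0.1, -7.7]
force: [1.5, -0.4, -0.8]
opening: 0.0868
gripper_force: 0.0
```

>>> apply_moves --targets '[{"travel": [4.5, 48, 0], "roll": 0, "jaw": 87}, {"travel": [4.5, 48, 0], "roll": 0, "jaw": 87}, {"travel": [4.5, 48, 0], "roll": 0, "jaw": 87}, {"travel": [4.5, 48, 0], "roll": 0, "jaw": 87}, {"travel": [4.5, 48, 0], "roll": 0, "jaw": 87}, {"travel": [4.5, 48, 0], "roll": 0, "jaw": 87}, {"travel": [4.5, 48, 0], "roll": 0, "jaw": 87}, {"travel": [0, 0, 0], "roll": 0, "jaw": 87}, {"travel": [0, 0, 0], "roll": 0, "jaw": 87}]'

```text
clock: 6.35
tool_pos: [0.4529, -0.3614, 0.2263]
orientation: [-180.0, 0.0, -7.9]
force: [-0.8, -0.6, 0.2]
opening: 0.0871
gripper_force: 0.0
```

```bash
cat >> h.py <<'E'
from scipy.spatial.transform import Rotation as R
def wrist(fn,lo=(100,120,150),hi=(125,255,255),z=.077):
    o=ctrl.get_obs();im=ctrl.snapshot("wrist")[:,:,::-1];cv2.imwrite(fn,im)
    print(o["clock"],o["tool_pos"],o["orientation"],o["force"],o["joint_pos"])
    c=ctrl.calibration("wrist");T=np.eye(4);T[:3,:3]=R.from_euler("xyz",o["orientation"],degrees=True).as_matrix();T[:3,3]=o["tool_pos"];T=T@c["hand_eye"]
    k=biggest(cv2.inRange(cv2.cvtColor(im,cv2.COLOR_BGR2HSV),lo,hi))[0][:,0]
    d=np.c_[k,np.ones(len(k))]@np.linalg.inv(c["K"]).T@T[:3,:3].T
    P=T[:3,3]+d*((z-T[2,3])/d[:,2])[:,None];return rect(P),k.min(0),k.max(0),o
E
python3 -c "
from h import *
print(*wrist('pics/w2.png')[:3])"
```

```text
6.35 [ 0.4529 -0.3614  0.2263] [-179.9888    0.0366   -7.8802] [-0.8137 -0.5998  0.1971] [-19.2667  11.6814 -11.8021  -0.0041 -66.5545 101.3882]
(array([ 0.4514, -0.362 ]), array([108.5412,  60.5419]), -7.727104187011719) [223 123] [285 228]
```

>>> apply_moves --targets '[{"travel": [0, 0, 45], "roll": 0, "jaw": 87}, {"travel": [0, 0, 45], "roll": 0, "jaw": 87}, {"travel": [0, 0, 40], "roll": 0, "jaw": 87}, {"travel": [0, 0, 30], "roll": 0, "jaw": 87}, {"travel": [0, 0, 9], "roll": 0, "jaw": 87}, {"travel": [0, 0, 0], "roll": 0, "jaw": 50}, {"travel": [0, 0, 0], "roll": 0, "jaw": 50}, {"travel": [0, 0, 0], "roll": 0, "jaw": 50}, {"travel": [0, 0, 0], "roll": 0, "jaw": 50}, {"travel": [0, 0, 0], "roll": 0, "jaw": 50}]'

```text
clock: 7.4
tool_pos: [0.4546, -0.3609, 0.0596]
orientation: [179.9, -0.2, -7.7]
force: [-0.7, 1.4, 6.8]
opening: 0.0593
gripper_force: 30.0
```

>>> apply_moves --targets '[{"travel": [0, 0, 0], "roll": 0, "jaw": 50}, {"travel": [0, 0, -15], "roll": 0, "jaw": 50}, {"travel": [0, 0, -25], "roll": 0, "jaw": 50}, {"travel": [0, 0, -20], "roll": 0, "jaw": 50}, {"travel": [0, 0, 0], "roll": 0, "jaw": 50}, {"travel": [0, 0, 0], "roll": 0, "jaw": 50}, {"travel": [0, 0, 0], "roll": 0, "jaw": 50}, {"travel": [0, 0, 0], "roll": 0, "jaw": 50}, {"travel": [0, 0, 0], "roll": 0, "jaw": 50}]'

```text
clock: 8.3
tool_pos: [0.453, -0.3601, 0.1169]
orientation: [-180.0, 0.1, -7.7]
force: [0.1, 0.1, -2.1]
opening: 0.0597
gripper_force: 30.0
```

>>> apply_moves --targets '[{"travel": [0, 0, 0], "roll": 0, "jaw": 50}, {"travel": [0, 0, 0], "roll": 0, "jaw": 50}]'

```text
clock: 8.5
tool_pos: [0.4534, -0.3602, 0.1174]
orientation: [-180.0, 0.0, -7.7]
force: [-0.4, 0.1, -1.4]
opening: 0.0597
gripper_force: 30.0
```

>>> apply_moves --targets '[{"travel": [0, 0, 0], "roll": 0, "jaw": 50}, {"travel": [0, 0, 0], "roll": 0, "jaw": 50}]'

```text
clock: 8.7
tool_pos: [0.4534, -0.3603, 0.1177]
orientation: [180.0, 0.0, -7.7]
force: [0.4, 0.3, -1.7]
opening: 0.0597
gripper_force: 30.0
```

Right is about -1.7 N and left about -3.0 N, so the left pot holds the balls. I'll set the right one back and return to the left.

>>> apply_moves --targets '[{"travel": [0, 0, 30], "roll": 0, "jaw": 50}, {"travel": [0, 0, 20], "roll": 0, "jaw": 50}, {"travel": [0, 0, 6], "roll": 0, "jaw": 50}, {"travel": [0, 0, 3], "roll": 0, "jaw": 50}, {"travel": [0, 0, 0], "roll": 0, "jaw": 50}, {"travel": [0, 0, 0], "roll": 0, "jaw": 87}, {"travel": [0, 0, 0], "roll": 0, "jaw": 87}, {"travel": [0, 0, 0], "roll": 0, "jaw": 87}, {"travel": [0, 0, -20], "roll": 0, "jaw": 87}, {"travel": [0, 0, -50], "roll": 0, "jaw": 87}]'

```text
clock: 9.7
tool_pos: [0.4508, -0.359, 0.1255]
orientation: [-179.9, 0.5, -7.8]
force: [2.2, -0.9, 0.2]
opening: 0.0862
gripper_force: 0.0
```

>>> apply_moves --targets '[{"travel": [0, 0, -50], "roll": 0, "jaw": 87}, {"travel": [0, 0, -50], "roll": 0, "jaw": 87}, {"travel": [-4.5, -48, 0], "roll": 0, "jaw": 87}, {"travel": [-4.5, -48, 0], "roll": 0, "jaw": 87}, {"travel": [-4.5, -48, 0], "roll": 0, "jaw": 87}, {"travel": [-4.5, -48, 0], "roll": 0, "jaw": 87}, {"travel": [-4.5, -48, 0], "roll": 0, "jaw": 87}, {"travel": [-4.5, -48, 0], "roll": 0, "jaw": 87}, {"travel": [-4.5, -48, 0], "roll": 0, "jaw": 87}, {"travel": [-4.5, -48, 0], "roll": 0, "jaw": 87}]'

```text
clock: 10.7
tool_pos: [0.4691, 0.027, 0.2294]
orientation: [-180.0, -0.1, -7.7]
force: [1.4, -0.2, -0.5]
opening: 0.0872
gripper_force: 0.0
```

>>> apply_moves --targets '[{"travel": [-4.5, -48, 0], "roll": 0, "jaw": 87}, {"travel": [-4.5, -48, 0], "roll": 0, "jaw": 87}, {"travel": [-4.5, -48, 0], "roll": 0, "jaw": 87}, {"travel": [-4.5, -48, 0], "roll": 0, "jaw": 87}, {"travel": [-4.5, -48, 0], "roll": 0, "jaw": 87}, {"travel": [-4.5, -48, 0], "roll": 0, "jaw": 87}, {"travel": [-4.5, -48, 0], "roll": 2.8, "jaw": 87}, {"travel": [0, 0, 0], "roll": 0, "jaw": 87}, {"travel": [0, 0, 0], "roll": 0, "jaw": 87}]'

```text
clock: 11.6
tool_pos: [0.4829, 0.3633, 0.2281]
orientation: [179.9, 0.0, -10.4]
force: [0.2, -0.4, 0.3]
opening: 0.087
gripper_force: 0.0
```

```bash
python3 - <<'E'
from h import *
print(*wrist('pics/w3.png')[:3])
# tray rim & box checks from the first pictures
for n in("top","side"):
    a=cv2.imread(f"pics/{n}0.png");h=cv2.cvtColor(a,cv2.COLOR_BGR2HSV)
    m=cv2.inRange(h,(0,150,40),(8,255,255))|cv2.inRange(h,(172,150,40),(180,255,255))
    b=m*0;s=(slice(120,220),slice(245,335)) if n=="top" else (slice(160,245),slice(240,350));b[s]=m[s]
    k=cv2.convexHull(biggest(b)[0]);q=cv2.approxPolyDP(k,5,True)[:,0];print(n,q.tolist(),ray(n,q,.045)[:,:2].tolist(),ray(n,q,0.)[:,:2].tolist())
print("box corners @0.1",ray("top",[[132,105],[236,115],[238,45]],.1)[:,:2], "side top corners",[ (z,ray("side",[[313,120],[360,103],[313,155]],z)[:,:2].tolist()) for z in(.0,.1)])
E
```

```text
11.6 [0.4829 0.3633 0.2281] [179.9356   0.0299 -10.4121] [ 0.1601 -0.3693  0.2653] [ 55.4619  13.9736  -8.564   -0.001  -67.5334  24.1264]
(array([0.4843, 0.3636]), array([108.5293,  60.5733]), -10.527999877929688) [222 120] [283 225]
top [[314, 129], [327, 199], [266, 210], [254, 139]] [[0.6873013428613226, -0.15985329909074664], [0.49800160860119724, -0.18809674323837497], [0.4734832009378771, -0.024096975285276066], [0.6650485675439787, 0.002241885953320845]] [[0.6953326867513666, -0.1657985480322224], [0.4994181564544752, -0.1950289170857021], [0.47404298971289727, -0.025298422571751265], [0.672302321488894, 0.0019608107720414745]]
side [[302, 165], [344, 196], [343, 208], [287, 243], [247, 206], [247, 195]] [[0.6662738568611712, -0.0013578835577416903], [0.6904250862638659, -0.16190833163166118], [0.6611435967679676, -0.19582647870083647], [0.47562571920826074, -0.22159760661653582], [0.4539789249171066, -0.06498085956648925], [0.47377674047648566, -0.029269114872654156]] [[0.698092912236207, 0.04182385598506577], [0.7235046541547446, -0.12710611786151638], [0.692694891154559, -0.1627945370846272], [0.49749437580124406, -0.18991072403411247], [0.47471778166938977, -0.02511976081662015], [0.49554889428718535, 0.012455868336204157]]
box corners @0.1 [[0.7535 0.3142]
 [0.7197 0.0471]
 [0.9021 0.0367]] side top corners [(0.0, [[0.8587257639053654, 0.21569342031432026], [1.0573233919787397, 0.21653936797184536], [0.752998465074247, 0.06389871209911568]]), (0.1, [[0.7703101762077369, 0.10056833915767482], [0.9470163673220595, 0.10132103791794456], [0.676237208395905, -0.034494022765946264]])]
```

Each estimate agrees: the tray's far outer rim runs from (0.690,-0.161) to (0.667,0.000), with a normal yaw of 8 deg. I'll regrip the left pot at its origin and carry it high to behind the far wall.

>>> apply_moves --targets '[{"travel": [3.5, 0, 45], "roll": 0, "jaw": 87}, {"travel": [0, 0, 45], "roll": 0, "jaw": 87}, {"travel": [0, 0, 40], "roll": 0, "jaw": 87}, {"travel": [0, 0, 30], "roll": 0, "jaw": 87}, {"travel": [0, 0, 10], "roll": 0, "jaw": 87}, {"travel": [0, 0, 0], "roll": 0, "jaw": 50}, {"travel": [0, 0, 0], "roll": 0, "jaw": 50}, {"travel": [0, 0, 0], "roll": 0, "jaw": 50}, {"travel": [0, 0, 0], "roll": 0, "jaw": 50}, {"travel": [0, 0, 0], "roll": 0, "jaw": 50}]'

```text
clock: 12.65
tool_pos: [0.4872, 0.3622, 0.0604]
orientation: [-179.9, -0.1, -10.5]
force: [-1.3, -1.3, 7.2]
opening: 0.0597
gripper_force: 30.0
```

>>> apply_moves --targets '[{"travel": [0, 0, 0], "roll": 0, "jaw": 50}, {"travel": [0, 0, -20], "roll": 0, "jaw": 50}, {"travel": [0, 0, -40], "roll": 0, "jaw": 50}, {"travel": [0, 0, -40], "roll": 0, "jaw": 50}, {"travel": [0, 0, -40], "roll": -6.2, "jaw": 50}, {"travel": [0, 0, -30], "roll": -6.2, "jaw": 50}, {"travel": [0, 0, 0], "roll": -6.2, "jaw": 50}, {"travel": [0, 0, 0], "roll": 0, "jaw": 50}]'

```text
clock: 13.45
tool_pos: [0.4863, 0.3618, 0.2297]
orientation: [-179.9, -0.0, 8.2]
force: [0.6, -0.4, -3.7]
opening: 0.0602
gripper_force: 30.0
```

>>> apply_moves --targets '[{"travel": [-3, 22, 0], "roll": 0, "jaw": 50}, {"travel": [-6, 44, 0], "roll": 0, "jaw": 50}, {"travel": [-6, 44, 0], "roll": 0, "jaw": 50}, {"travel": [-6, 44, 0], "roll": 0, "jaw": 50}, {"travel": [-6, 44, 0], "roll": 0, "jaw": 50}, {"travel": [-6, 44, 0], "roll": 0, "jaw": 50}, {"travel": [-6, 44, 0], "roll": 0, "jaw": 50}, {"travel": [-6, 44, 0], "roll": 0, "jaw": 50}, {"travel": [-6, 44, 0], "roll": 0, "jaw": 50}, {"travel": [-6, 44, 0], "roll": 0, "jaw": 50}]'

```text
clock: 14.45
tool_pos: [0.4874, -0.0624, 0.2279]
orientation: [-180.0, 0.1, 7.9]
force: [1.6, 0.2, -3.0]
opening: 0.0598
gripper_force: 30.0
```

>>> apply_moves --targets '[{"travel": [-6, 44, 0], "roll": 0, "jaw": 50}, {"travel": [-3, 22, 0], "roll": 0, "jaw": 50}, {"travel": [25, 0, 0], "roll": 0, "jaw": 50}, {"travel": [44, 0, 0], "roll": 0, "jaw": 50}, {"travel": [44, 0, 0], "roll": 0, "jaw": 50}, {"travel": [44, 0, 0], "roll": 0, "jaw": 50}, {"travel": [44, 0, 0], "roll": 0, "jaw": 50}, {"travel": [44, 0, 0], "roll": 0, "jaw": 50}, {"travel": [22, 0, 0], "roll": 0, "jaw": 50}, {"travel": [0, 0, 0], "roll": 0, "jaw": 50}]'

```text
clock: 15.45
tool_pos: [0.7548, -0.0891, 0.2245]
orientation: [-180.0, 0.3, 7.9]
force: [-0.9, 0.2, -3.1]
opening: 0.0599
gripper_force: 30.0
```

```bash
python3 - <<'E'
from h import *
o=ctrl.get_obs();print(o["tool_pos"],o["orientation"],o["force"],o["joint_pos"])
cv2.imwrite("pics/s2.png",ctrl.snapshot("side")[:,:,::-1])
E
```

```text
[ 0.7548 -0.0891  0.2245] [-179.9747    0.2767    7.912 ] [-0.8501  0.2221 -3.11  ] [  7.8723  28.8898  13.365   -0.026  -74.7519  90.0465]
```

View pics/s2.png

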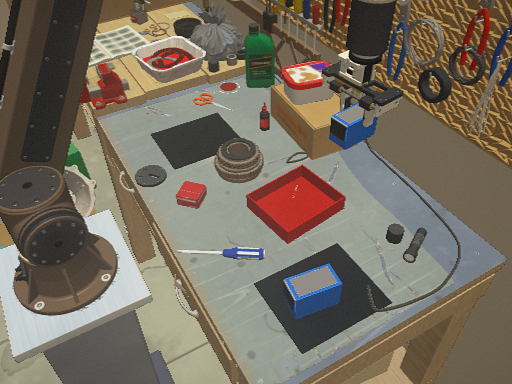

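The pot is held upright behind the tray near the box, with the gripper at about (365,85). I'll shift right, descend to a 33 mm underside height, and approach the wall.

>>> apply_moves --targets '[{"travel": [0, 15, 20], "roll": 0, "jaw": 50}, {"travel": [0, 0, 40], "roll": 0, "jaw": 50}, {"travel": [0, 0, 40], "roll": 0, "jaw": 50}, {"travel": [0, 0, 26], "roll": 0, "jaw": 50}, {"travel": [0, 0, 10], "roll": 0, "jaw": 50}, {"travel": [0, 0, 0], "roll": 0, "jaw": 50}, {"travel": [0, 0, 0], "roll": 0, "jaw": 50}]'

```text
clock: 16.2
tool_pos: [0.7565, -0.1044, 0.0946]
orientation: [180.0, -0.1, 8.1]
force: [-0.2, -0.3, -1.7]
opening: 0.0592
gripper_force: 30.0
```

```bash
python3 - <<'E'
from h import *
o=ctrl.get_obs();p=o["tool_pos"];n=np.array([.99,.141]);print(p,o["orientation"],o["force"],"X",(p[:2]-[.678,-.081])@n,"Z",p[2]-.003-.045)
a=ctrl.snapshot("side")[:,:,::-1];cv2.imwrite("pics/s3.png",cv2.resize(a[60:260,200:460],(780,600)))
E
```

```text
[ 0.7565 -0.1044  0.0946] [179.9606  -0.109    8.0687] [-0.1645 -0.2952 -1.716 ] X 0.07441019379841936 Z 0.04655100186114876
```

View pics/s3.png

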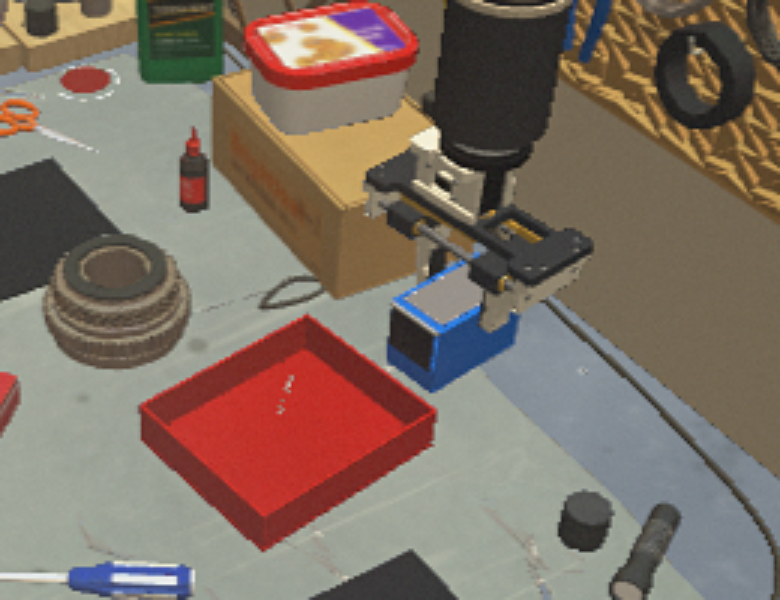

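The pot sits behind the far wall with its flap toward the robot and clear of the box. I'll lower it 6 mm more and approach slowly.

>>> apply_moves --targets '[{"travel": [0, 0, 6], "roll": 0, "jaw": 50}, {"travel": [-7, 0, 0], "roll": 0, "jaw": 50}, {"travel": [-7, 0, 0], "roll": 0, "jaw": 50}, {"travel": [-4, 0, 0], "roll": 0, "jaw": 50}, {"travel": [-3, 0, 0], "roll": 0, "jaw": 50}, {"travel": [0, 0, 0], "roll": 0, "jaw": 50}, {"travel": [0, 0, 0], "roll": 0, "jaw": 50}]'

```text
clock: 16.95
tool_pos: [0.7391, -0.1065, 0.0899]
orientation: [179.9, -0.6, 8.2]
force: [8.6, 2.6, 0.1]
opening: 0.0597
gripper_force: 30.0
```

Contact is at the expected place, with 9 N. I'll start the tipping arc.

>>> apply_moves --targets '[{"travel": [-4, 0, -4], "roll": 0, "jaw": 50}, {"travel": [-4, 0, -4], "roll": 0, "jaw": 50}, {"travel": [-4.5, 0, -4], "roll": 0, "jaw": 50}, {"travel": [-5, 0, -4], "roll": 0, "jaw": 50}, {"travel": [0, 0, 0], "roll": 0, "jaw": 50}]'

```text
clock: 17.45
tool_pos: [0.719, -0.1094, 0.1048]
orientation: [180.0, -0.3, 8.1]
force: [3.6, 1.0, 0.2]
opening: 0.0597
gripper_force: 30.0
```

```bash
python3 - <<'E'
from h import *
o=ctrl.get_obs();p=o["tool_pos"];n=np.array([.99,.141]);print(p,o["orientation"],o["force"],o["moment"],"X",(p[:2]-[.678,-.081])@n,"Z",p[2]-.003-.045)
a=ctrl.snapshot("side")[:,:,::-1];cv2.imwrite("pics/s4.png",cv2.resize(a[130:220,280:400],(780,585)))
E
```

```text
[ 0.719  -0.1094  0.1048] [179.9741  -0.2766   8.1064] [3.5631 1.0426 0.2107] [ 0.5233 -1.7472 -0.0168] X 0.0366406038477026 Z 0.05682876619486554
```

View pics/s4.png

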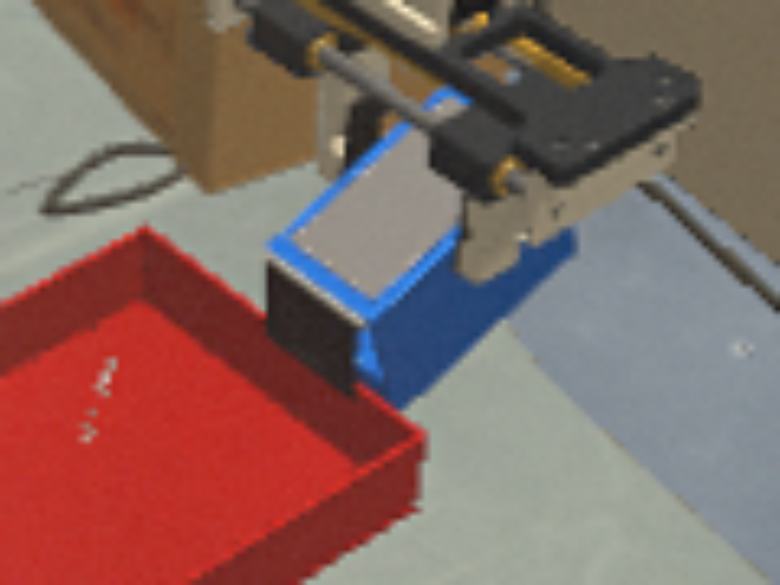

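The pot pivots as planned and is at about 23 deg, below spilling. Past about 35 deg, though, its rear top edge would hit the gripper body, since its radius exceeds 47 mm. I'll back off, set it upright on the bench behind the tray and regrip 20 mm further back.

>>> apply_moves --targets '[{"travel": [15, 0, 0], "roll": 0, "jaw": 50}, {"travel": [25, 0, 0], "roll": 0, "jaw": 50}, {"travel": [5, 0, 12], "roll": 0, "jaw": 50}, {"travel": [0, 0, 12], "roll": 0, "jaw": 50}, {"travel": [0, 0, 6], "roll": 0, "jaw": 50}, {"travel": [0, 0, 5], "roll": 0, "jaw": 50}, {"travel": [0, 0, 5], "roll": 0, "jaw": 50}, {"travel": [0, 0, 4], "roll": 0, "jaw": 50}, {"travel": [0, 0, 3], "roll": 0, "jaw": 50}, {"travel": [0, 0, 0], "roll": 0, "jaw": 50}]'

```text
clock: 18.5
tool_pos: [0.7702, -0.1021, 0.0636]
orientation: [179.8, -1.0, 8.3]
force: [9.6, 6.0, 18.8]
opening: 0.0595
gripper_force: 30.0
```

>>> apply_moves --targets '[{"travel": [0, 0, 3], "roll": 0, "jaw": 50}, {"travel": [0, 0, 2], "roll": 0, "jaw": 50}, {"travel": [0, 0, 0], "roll": 0, "jaw": 50}, {"travel": [0, 0, 0], "roll": 0, "jaw": 50}]'

```text
clock: 18.9
tool_pos: [0.7727, -0.1017, 0.0607]
orientation: [179.8, -1.4, 8.3]
force: [13.0, 6.1, 22.6]
opening: 0.0599
gripper_force: 30.0
```

>>> apply_moves --targets '[{"travel": [0, 0, 0], "roll": 0, "jaw": 87}, {"travel": [0, 0, 0], "roll": 0, "jaw": 87}, {"travel": [0, 0, 0], "roll": 0, "jaw": 87}, {"travel": [0, 0, 0], "roll": 0, "jaw": 87}]'

```text
clock: 19.3
tool_pos: [0.7612, -0.1036, 0.0499]
orientation: [-180.0, 0.1, 8.1]
force: [0.0, 0.4, -0.9]
opening: 0.0847
gripper_force: 0.0
```

```bash
python3 - <<'E'
from h import *
o=ctrl.get_obs();p=o["tool_pos"];n=np.array([.99,.141]);print(p,o["orientation"],o["force"],"X",(p[:2]-[.678,-.081])@n)
a=ctrl.snapshot("side")[:,:,::-1];cv2.imwrite("pics/s5.png",cv2.resize(a[130:220,280:400],(780,585)))
E
```

```text
[ 0.7612 -0.1036  0.0499] [-179.9964    0.1122    8.0636] [ 0.0124  0.407  -0.8912] X 0.07922397988605677
```

View pics/s5.png

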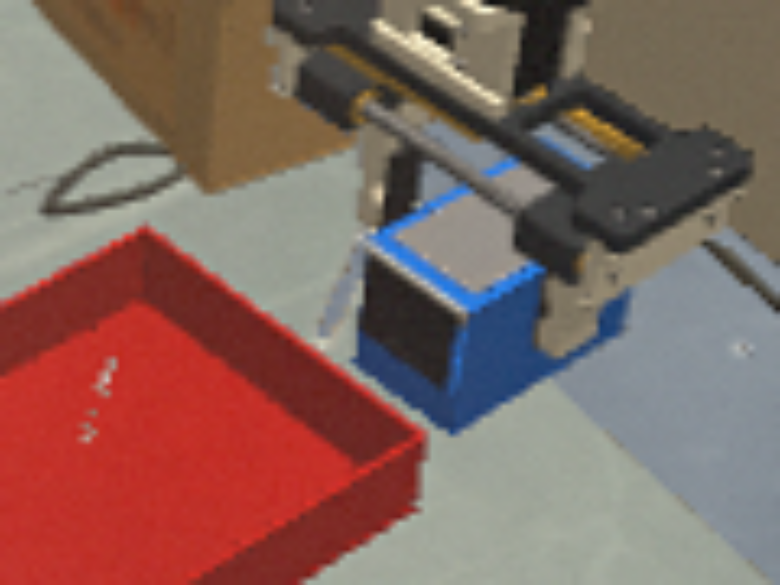

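```bash
python3 - <<'E'
from h import *
n=np.array([.99,.141]);t=np.array([.141,-.99])
P=ray("side",[[349.5,196.5],[335.1,185.4]],0.)[:,:2];print(P,(P-[.678,-.081])@n,(P-[.678,-.081])@t)
P=ray("side",[[280+472/6.5,130+312/6.5],[280+368/6.5,130+236/6.5]],.072)[:,:2];print(P,(P-[.678,-.081])@n,(P-[.678,-.081])@t)
E
```

```text
[[ 0.7353 -0.1364]
 [ 0.7285 -0.0799]] [0.0489 0.0501] [0.0629 0.006 ]
[[ 0.7322 -0.1396]
 [ 0.7248 -0.0798]] [0.0454 0.0465] [0.0657 0.0054]
```

>>> apply_moves --targets '[{"travel": [0, 0, -40], "roll": 0, "jaw": 87}, {"travel": [0, 0, -50], "roll": 0, "jaw": 87}, {"travel": [-25, 0, -50], "roll": 0, "jaw": 87}, {"travel": [0, 0, -30], "roll": 0, "jaw": 87}, {"travel": [0, 0, 0], "roll": 0, "jaw": 87}, {"travel": [0, 0, 0], "roll": 0, "jaw": 87}]'

```text
clock: 19.95
tool_pos: [0.7401, -0.1065, 0.2161]
orientation: [-180.0, -0.1, 8.1]
force: [-0.1, -0.8, -0.3]
opening: 0.0868
gripper_force: 0.0
```

```bash
python3 - <<'E'
from h import *
r=wrist('pics/w5.png',z=.072);print(*r[:3])
n=np.array([.99,.141]);t=np.array([.141,-.99])
for q in(r[0][0],r[3]["tool_pos"][:2]):print((q-[.678,-.081])@n,(q-[.678,-.081])@t)
r=wrist('pics/w5b.png',(0,150,40),(8,255,255),.045);print(*r[:3])
E
```

```text
19.95 [ 0.7401 -0.1065  0.2161] [-179.9901   -0.0705    8.0682] [-0.0861 -0.7503 -0.3264] [  6.6703  27.7199  10.3567  -0.0122 -72.5666  91.4015]
(array([ 0.7809, -0.0992]), array([107.3199,  60.2298]), 8.062843322753906) [219  77] [284 190]
0.09930473261260982 0.032566937026977535
0.05792303913723323 0.03397927670649401
20.0 [ 0.7396 -0.1064  0.2145] [-179.9708    0.0721    8.0673] [-0.0794 -0.3654 -0.6204] [  6.6754  27.801   10.2894  -0.0288 -72.5611  91.4005]
(array([ 0.6011, -0.0906]), array([168.9957,  46.2788]), -81.93612957000732) [152 267] [295 302]
```

The roof is confirmed at X=99 mm behind the wall, yaw 8 deg, upright. I'll grip 18 mm behind the origin.

>>> apply_moves --targets '[{"travel": [30, -1, 20], "roll": 0, "jaw": 87}, {"travel": [31, -1, 30], "roll": 0, "jaw": 87}, {"travel": [0, 0, 45], "roll": 0, "jaw": 87}, {"travel": [0, 0, 40], "roll": 0, "jaw": 87}, {"travel": [0, 0, 20], "roll": 0, "jaw": 87}, {"travel": [0, 0, 5], "roll": 0, "jaw": 87}, {"travel": [0, 0, 0], "roll": 0, "jaw": 87}, {"travel": [0, 0, 0], "roll": 0, "jaw": 87}]'

```text
clock: 20.85
tool_pos: [0.8011, -0.0959, 0.0567]
orientation: [180.0, -0.1, 8.1]
force: [0.3, -0.3, -0.9]
opening: 0.0871
gripper_force: 0.0
```

>>> apply_moves --targets '[{"travel": [0, 0, 0], "roll": 0, "jaw": 50}, {"travel": [0, 0, 0], "roll": 0, "jaw": 50}, {"travel": [0, 0, 0], "roll": 0, "jaw": 50}, {"travel": [0, 0, 0], "roll": 0, "jaw": 50}, {"travel": [0, 0, 0], "roll": 0, "jaw": 50}, {"travel": [0, 0, 0], "roll": 0, "jaw": 50}, {"travel": [0, 0, -15], "roll": 0, "jaw": 50}, {"travel": [0, 0, -18], "roll": 0, "jaw": 50}, {"travel": [0, 0, 0], "roll": 0, "jaw": 50}, {"travel": [0, 0, 0], "roll": 0, "jaw": 50}]'

```text
clock: 21.85
tool_pos: [0.8002, -0.0955, 0.0886]
orientation: [-180.0, -0.0, 8.1]
force: [0.3, 0.5, -3.6]
opening: 0.0596
gripper_force: 30.0
```

>>> apply_moves --targets '[{"travel": [-15, 0, 0], "roll": 0, "jaw": 50}, {"travel": [-15, 0, 0], "roll": 0, "jaw": 50}, {"travel": [-9, 0, 0], "roll": 0, "jaw": 50}, {"travel": [-5, 0, 0], "roll": 0, "jaw": 50}, {"travel": [-3, 0, 0], "roll": 0, "jaw": 50}, {"travel": [0, 0, 0], "roll": 0, "jaw": 50}]'

```text
clock: 22.45
tool_pos: [0.7567, -0.102, 0.09]
orientation: [180.0, -0.4, 8.1]
force: [6.5, 1.4, -0.9]
opening: 0.0597
gripper_force: 30.0
```

>>> apply_moves --targets '[{"travel": [-4, 0, -5], "roll": 0, "jaw": 50}, {"travel": [-4.5, 0, -5.5], "roll": 0, "jaw": 50}, {"travel": [-5, 0, -5.5], "roll": 0, "jaw": 50}, {"travel": [-5.5, 0, -5], "roll": 0, "jaw": 50}, {"travel": [0, 0, 0], "roll": 0, "jaw": 50}]'

```text
clock: 22.95
tool_pos: [0.735, -0.1051, 0.1106]
orientation: [180.0, -0.1, 8.1]
force: [3.4, 0.8, 0.3]
opening: 0.0598
gripper_force: 30.0
```

Tilt is about 24 deg with a good lever, so I'll continue to about 57 deg.

>>> apply_moves --targets '[{"travel": [-6, 0, -4.5], "roll": 0, "jaw": 50}, {"travel": [-6.5, 0, -4], "roll": 0, "jaw": 50}, {"travel": [-6.5, 0, -3.5], "roll": 0, "jaw": 50}, {"travel": [-6.5, 0, -3], "roll": 0, "jaw": 50}, {"travel": [-7, 0, -2], "roll": 0, "jaw": 50}, {"travel": [-7, 0, -2], "roll": 0, "jaw": 50}, {"travel": [-6, 0, -1], "roll": 0, "jaw": 50}, {"travel": [0, 0, 0], "roll": 0, "jaw": 50}, {"travel": [0, 0, 0], "roll": 0, "jaw": 50}]'

```text
clock: 23.85
tool_pos: [0.6895, -0.1117, 0.1301]
orientation: [180.0, 0.0, 8.1]
force: [1.0, 0.2, 4.0]
opening: 0.0597
gripper_force: 30.0
```

```bash
python3 - <<'E'
from h import *
o=ctrl.get_obs();p=o["tool_pos"];n=np.array([.99,.141]);print(p,o["orientation"],o["force"],"X",(p[:2]-[.678,-.081])@n,"Z",p[2]-.048)
a=ctrl.snapshot("side")[:,:,::-1];cv2.imwrite("pics/s6.png",cv2.resize(a[110:260,230:430],(800,600)))
E
```

```text
[ 0.6895 -0.1117  0.1301] [179.9856   0.016    8.0911] [1.0027 0.1812 4.0146] X 0.007083021711216485 Z 0.08214604166780769
```

View pics/s6.png

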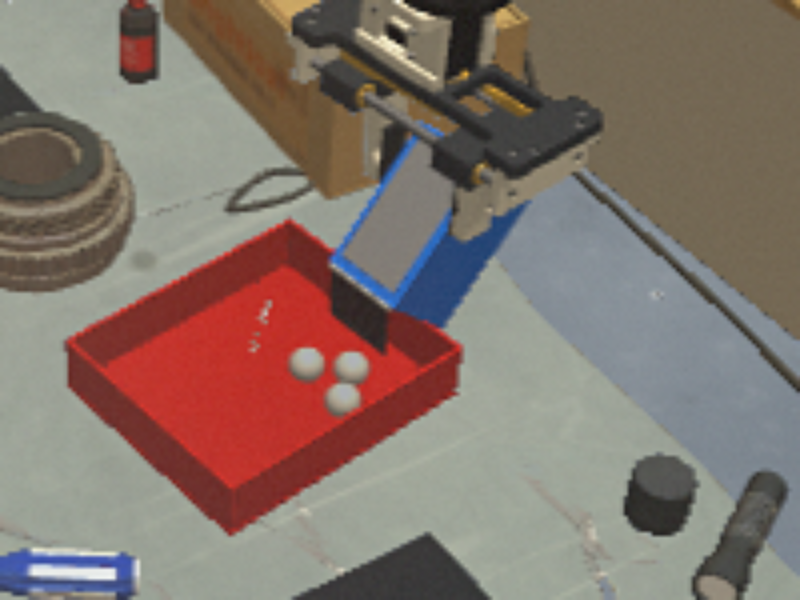

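All three balls are in the tray, at about (307,363), (351,367) and (342,398) in the crop. I'll back the pot off behind the wall, touch its front edge on the bench, and drag the hand back so friction rotates it upright.

>>> apply_moves --targets '[{"travel": [6, 0, -8], "roll": 0, "jaw": 50}, {"travel": [14, 0, 0], "roll": 0, "jaw": 50}, {"travel": [12, 0, 15], "roll": 0, "jaw": 50}, {"travel": [0, 0, 20], "roll": 0, "jaw": 50}, {"travel": [0, 0, 7], "roll": 0, "jaw": 50}, {"travel": [0, 0, 4], "roll": 0, "jaw": 50}, {"travel": [0, 0, 3], "roll": 0, "jaw": 50}, {"travel": [0, 0, 0], "roll": 0, "jaw": 50}]'

```text
clock: 24.7
tool_pos: [0.7274, -0.1063, 0.0918]
orientation: [179.9, -0.6, 8.2]
force: [8.1, 3.3, 13.0]
opening: 0.0599
gripper_force: 30.0
```

The tilted roof edge is leaning on the tray wall, so I'll lift slightly, move 25 mm further back, and touch down again.

>>> apply_moves --targets '[{"travel": [0, 0, -10], "roll": 0, "jaw": 50}, {"travel": [14, 0, 0], "roll": 0, "jaw": 50}, {"travel": [14, 0, 0], "roll": 0, "jaw": 50}, {"travel": [0, 0, 6], "roll": 0, "jaw": 50}, {"travel": [0, 0, 4], "roll": 0, "jaw": 50}, {"travel": [0, 0, 2], "roll": 0, "jaw": 50}, {"travel": [0, 0, 0], "roll": 0, "jaw": 50}]'

```text
clock: 25.4
tool_pos: [0.7483, -0.1031, 0.087]
orientation: [180.0, 0.1, 8.1]
force: [-3.5, 1.8, 8.0]
opening: 0.0598
gripper_force: 30.0
```

>>> apply_moves --targets '[{"travel": [7, 0, 1], "roll": 0, "jaw": 50}, {"travel": [8, 0, 1], "roll": 0, "jaw": 50}, {"travel": [8, 0, 1.5], "roll": 0, "jaw": 50}, {"travel": [8, 0, 2], "roll": 0, "jaw": 50}, {"travel": [7, 0, 3], "roll": 0, "jaw": 50}, {"travel": [0, 0, 0], "roll": 0, "jaw": 50}]'

```text
clock: 26.0
tool_pos: [0.788, -0.0976, 0.077]
orientation: [180.0, -0.0, 8.1]
force: [-1.5, -0.6, 1.5]
opening: 0.0602
gripper_force: 30.0
```

```bash
python3 - <<'E'
from h import *
o=ctrl.get_obs();p=o["tool_pos"];n=np.array([.99,.141]);print(p,o["orientation"],o["force"],"X",(p[:2]-[.678,-.081])@n)
a=ctrl.snapshot("side")[:,:,::-1];cv2.imwrite("pics/s7.png",cv2.resize(a[110:260,230:430],(800,600)))
E
```

```text
[ 0.788  -0.0976  0.077 ] [179.9845  -0.0119   8.0999] [-1.5023 -0.6094  1.457 ] X 0.1065434511928777
```

View pics/s7.png

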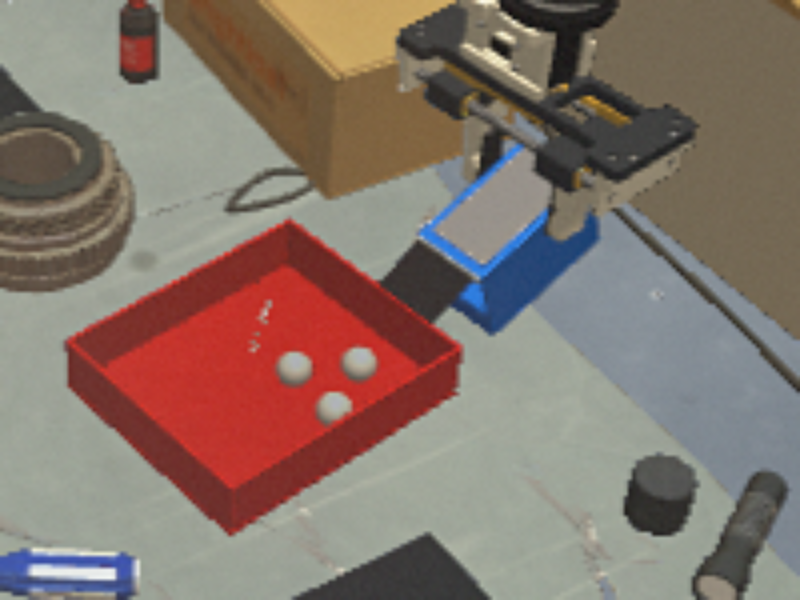

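The friction pivot works: the pot is down to about 25 deg. I'll continue, pressing down.

>>> apply_moves --targets '[{"travel": [4, 0, 4], "roll": 0, "jaw": 50}, {"travel": [4, 0, 4], "roll": 0, "jaw": 50}, {"travel": [4, 0, 4], "roll": 0, "jaw": 50}, {"travel": [3, 0, 4], "roll": 0, "jaw": 50}, {"travel": [0, 0, 4], "roll": 0, "jaw": 50}, {"travel": [0, 0, 2], "roll": 0, "jaw": 50}, {"travel": [0, 0, 0], "roll": 0, "jaw": 50}]'

```text
clock: 26.75
tool_pos: [0.8084, -0.0948, 0.0612]
orientation: [179.9, -0.8, 8.2]
force: [8.4, 1.4, 11.6]
opening: 0.0598
gripper_force: 30.0
```

>>> apply_moves --targets '[{"travel": [0, 0, 2], "roll": 0, "jaw": 50}, {"travel": [0, 0, 0], "roll": 0, "jaw": 50}, {"travel": [0, 0, 0], "roll": 0, "jaw": 87}, {"travel": [0, 0, 0], "roll": 0, "jaw": 87}, {"travel": [0, 0, 0], "roll": 0, "jaw": 87}, {"travel": [0, 0, 0], "roll": 0, "jaw": 87}, {"travel": [0, 0, -20], "roll": 0, "jaw": 87}, {"travel": [0, 0, -40], "roll": 0, "jaw": 87}, {"travel": [-20, 0, -50], "roll": 0, "jaw": 87}, {"travel": [-30, 0, -40], "roll": 0, "jaw": 87}]'

```text
clock: 27.75
tool_pos: [0.754, -0.1025, 0.201]
orientation: [180.0, 0.0, 8.1]
force: [1.3, -0.3, 1.6]
opening: 0.0867
gripper_force: 0.0
```

>>> apply_moves --targets '[{"travel": [0, 0, -20], "roll": 0, "jaw": 87}, {"travel": [0, 0, 0], "roll": 0, "jaw": 87}, {"travel": [0, 0, 0], "roll": 0, "jaw": 87}, {"travel": [0, 0, 0], "roll": 0, "jaw": 87}]'

```text
clock: 28.15
tool_pos: [0.7531, -0.1023, 0.2186]
orientation: [-180.0, 0.1, 8.1]
force: [-0.5, 0.5, -0.8]
opening: 0.0869
gripper_force: 0.0
```

```bash
python3 - <<'E'
from h import *
r=wrist('pics/w8.png',z=.072);print(*r[:3])
n=np.array([.99,.141]);print((r[0][0]-[.678,-.081])@n)
cv2.imwrite("pics/s8.png",ctrl.snapshot("side")[:,:,::-1])
E
```

```text
28.15 [ 0.7531 -0.1023  0.2186] [-179.9708    0.1403    8.0778] [-0.5322  0.5231 -0.8473] [  6.8651  28.9606  12.7212  -0.0273 -73.9015  91.2203]
(array([ 0.7956, -0.0958]), array([106.7925,  60.2022]), 8.070600509643555) [221  75] [285 187]
0.11437915722656242
```

View pics/s8.png

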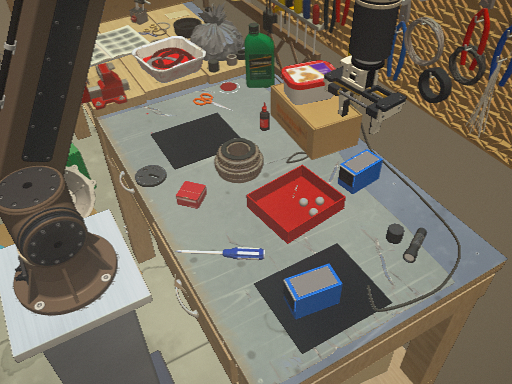

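Both pots stand upright, one on the right mat and one on the bench at (361,170). The three balls are in the tray, and the gripper is open and clear. I'm handing in.

```bash
python3 -c "
from plant import ctrl
print(ctrl.close_job())"
```

```text
the job is handed in; nothing more can be done
None
```

I handed the job in at about 28 s: the left pot was the heavy one, its three balls are in the tray, and both pots stand upright and released (left pot on the bench behind the tray, right pot on its mat); the hand-in returned no verdict.

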